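Wind a tilt-casting stand onto its dead stop

TASK

Set the small tilt-casting stand to its next pouring angle: swing the clamp lever fully open, wind the worm crank clockwise, many turns, until the cradle's lug has come firmly up against the dead-stop screw (you feel the crank go stiff; do not force it any further), then swing the clamp lever fully shut again and let go. Leave the other things on the bench where they are and do not wind while the clamp is shut.

Things in the scene. Friction and masses are not known exactly. Their poses are not given: they have to be found in the camera images.
- stand: Fixed green cast stand. Origin: centre of the underside of its base plate (200 x 300 x 18 mm), on the table; x from its robot side to its far side, y along the tilt axis (110 mm high at x = 0), z up. Clamp cheek at y = -85 mm (140 mm high); gear case at y = 75 to 137, x = -62 to 22 mm (top 150, worm collar 158 mm high). Its place and yaw (up to 25 degrees) change.
- cradle: The aluminium cradle (100 x 88 mm) between cheek and gear case with a dark steel split mould (81 x 74 mm) bolted in it; at most 165 mm high. Origin on the tilt axis at the middle; level (x axis horizontal) at about the start, and it tilts down at its +x side as the crank is wound clockwise, by 0.02 rad per rad of crank (1:50 worm).
- lug (a point): Middle of the flat underside of the steel lug on the cradle's +x side, 75 mm from the tilt axis and 5 mm below it when level. Below it the dead stop, an upright steel screw with a rounded nose (16 x 28 mm), stands in a boss 70 mm beyond the tilt axis. Its height is reset each time and not measured: tip 61 to 75 mm above the table, met after about 2.5 to 5 turns. The lug comes down on the tip.
- crank_axis (a point): Point on the vertical crank axis at the height of the middle of the crank handle (191 mm above the table), fixed to the stand.
- sleeve_mid (a point): Middle of the crank's upright black handle, a sleeve 17 mm in diameter and 34 mm tall that spins freely on its pin, 32 mm from the crank axis. Its lower end is 176 mm above the table; the crank arm and hub below it end at 170 mm; nothing stands above. About 3 N along its path turns it freely. The worm is self-locking: it stays where it is left.
- crank (a joint): Crank angle in rad, growing clockwise seen from above; starts between -3 and 3; more than one turn is counted. The cradle is level at 0. When the lug meets the stop the crank stiffens over about 30 mm of handle travel; each extra 1 N along the handle's path puts about 20 N on the stop; keep that to 10 to 250 N.
- clamp_pivot (a point): Point on the vertical axis of the clamp lever, 172 mm above the table (the height of the lever grip's middle), fixed to the stand.
- clamp_grip (a point): Middle of the clamp lever's upright black grip (20 mm diameter, from 152 to 188 mm above the table), 68 mm from the lever's pivot. Clamped, the lever points to the robot side.
- clamp (a joint): Clamp lever angle in rad: 0 fully shut (start 0 to 0.05), 1.15 fully open; grows counter-clockwise seen from above, so opening swings the grip away from the cradle. It stays where it is left; about 2 N at the grip moves it.
- rammer: Loose wooden rammer standing beside the gear case, 54 mm wide, 130 mm tall; origin under its foot.
- ingot0: Loose aluminium ingot, 45 x 100 x 24 mm, beyond the stand; origin under its centre.
- ingot1: Loose aluminium ingot like the other one, beyond the stand.
- brush: Loose hand brush lying between robot and stand.
- spanner: Loose spanner lying between robot and stand.
- flask: Loose steel box, 120 x 160 x 60 mm, beside the clamp cheek; origin under its centre.
- tin: Loose grey tin, 66 mm in diameter, 90 mm tall, beyond the stand; origin under its centre.

How it is judged:
By the outcome, as a careful person would: the job done as asked, in the order asked, and still so for the second after the job is handed in, with the robot touching nothing.
It also fails if it takes over 72 s, if anything falls off the work surface, if the arm or the gripper's body presses on something with over 40 N, if the wrist force passes 120 N, or if a joint passes its speed limit or range.

ROBOT

A 6-joint arm with a two-finger parallel gripper is mounted at the origin on the work surface. World frame = base frame: x ahead of the robot, y to its left, z up, the work surface at z = 0. Lengths are in m, angles in rad, forces in N, time in s.
With the tool pointing down it reaches from about 0.35 to 0.775 m from the base axis. Payload 5.5 kg.
Tool frame: the origin (TCP) lies between the finger pads; the fingertips stand 17 mm ahead of it and the grasp point (between the pads) lies 2 mm behind it (env.finger_overhang is the distance from the TCP to the fingertips, in m); z points along the fingers, y is the line along which they close (so a half turn about z gives the same grasp; the last joint's range is limited). The gripper opens to 85 mm and grips with 20 to 120 N. Pads are 22 mm wide; open, the fingers measure 114 mm over their backs; the gripper's body (76 mm by 85 mm) begins 54 mm behind the grasp point. The pads swing forward as they close: fully open they stand 13 mm farther back than shut.
Start: joints at [1.163, 0.313, 0.046, 1.304, 0, 1.431], TCP at [0.152, 0.555, 0.248] pointing down, gripper open.
Joint ranges: [-2.76, 2.76], [-0.86, 1.69], [-1.03, 1.26], [-2.2, 2.34], [-1.47, 1.5], [-3.14, 3.14]. Speed limits (rad/s): [2.57, 2.57, 3.14, 3.14, 3.14, 3.14].

INTERFACE

Orientations are given as a unit quaternion [w, x, y, z].
In Python, from workcell import env gives the robot as it stands. The module is installed in compiled form; this text tells all that it offers.
- The arm moves only by the shell command python3 -m pendant 'ROWS' [FORCE]. ROWS is JSON, a list of rows, each a list of 5 numbers: the gripper's target within -1 to 1 (fully open at 1, half-way at 0, shut at -1), then the shift along the tool's x, y, z in m, then the turn about the tool's z in rad. A call has 1 to 8 rows; each row shifts and turns the commanded pose from where the row before left it, along the tool's axes as they then stand; what a row does not reach is not made up. A row lasts 1/8 s, in which the tool goes at most 62.5 mm and 10.7 degrees, less where a joint would pass 70% of its speed; a pose out of reach is approached as far as the arm can. A call with a gripper value outside its range is refused whole. The fingers move at their own pace and stop on an object; FORCE is the grip in N (left out, the last holds). Time passes only in rows, so rows that do not move let the fingers close. It gives the time, the measured TCP pose, the force, the opening and the grip force at its end, in the units of the state.
- env.get_state(): the state, without advancing time (a new reading comes with each control period).
- env.read_camera(name): name is "scene" or "top" or "wrist"; returns the picture (384x512x3 uint8, red, green, blue); there is no depth.
- env.calibration(name): a dict with "K" (3x3 intrinsics, pixels), "T" (4x4, takes a point from camera to world coordinates); the wrist camera has in their place "tool_from_camera" (4x4, takes a point from camera to tool coordinates, whose origin is the TCP and whose axes are the flange's). Camera axes: x right, y down, z forward; pixel columns grow to the right and rows downward; lengths in m; the calibration is good to about 2 mm. A picture is of the moment at which its call begins: read the wrist's pose just before it. calibration takes no time and is no camera call.
- env.hand_in(): hands the job in; it is judged then, once.
Trained networks look in the newest picture that a camera, given by its name, has taken for a name from the list of things; names that differ only in an ending like _2 or _b are one class to them, and where a whole thing is asked for, a point or a joint stands for the part that bears it (a point fixed in the world has none). Each returns a list of dicts, best first, with "score" (0 to 1); they miss things now and then, are a little off and sometimes report something else, mostly with a low value. They report only what shows in the picture. A call takes as long as a camera call.
- env.recognise(camera, label): "centre" ([column, row] in pixels, amid what is visible of it).
The state is a dict: "clock": time; "joint_pos": joint angles; "qvel": joint speeds; "tau": joint torques, N m; "tcp_pos": TCP position; "orientation": TCP orientation; "wrist_force": force on the tool from outside, world axes, zero at the start; "ft_torque": the same for the moment, N m; "finger_gap": finger opening in m; "grip_force": force on a finger pad.
Only numpy, scipy, OpenCV 4.12 (cv2) and the standard library are available. Lean on these libraries where they do the work, as an engineer would, in place of code of your own. Each camera call takes 0.05 s, during which the arm holds its last target. There are 200 camera calls.

## Working session

There is one attempt and no reset: what is moved stays moved. The work goes in short steps, Python scripts to look and compute and a shell command to move; the robot and the scene stay as the last step left them, time stands still between calls to the robot, and variables do not carry over. Pictures are saved under pics/ and viewed, at most 10 in all, crops included, and the job is handed in when it is done.

```bash
mkdir -p pics
cat > h.py <<'E'
import numpy as np, cv2
from workcell import env
def ray(cam,px):
    c=env.calibration(cam);K=np.array(c["K"]);T=np.array(c["T"])
    d=T[:3,:3]@np.linalg.solve(K,[px[0],px[1],1.]);return T[:3,3],d
def atz(cam,px,z):
    o,d=ray(cam,px);return o+d*(z-o[2])/d[2]
E
python3 - <<'E'
from h import *
for c in("top","scene"):
    im=env.read_camera(c);cv2.imwrite(f"pics/{c}.png",im[:,:,::-1])
    for l,z in(("sleeve_mid",.191),("clamp_grip",.172),("stand",.05),("cradle",.13),("lug",.105),("flask",.06),("rammer",.13),("tin",.09)):
        r=env.recognise(c,l)[:2]
        print(c,l,[(np.round(x["centre"]),round(x["score"],2),np.round(atz(c,x["centre"],z),3)) for x in r])
s=env.get_state();print(s)
E
```

```text
top sleeve_mid []
top clamp_grip [(array([342., 203.]), 0.77, array([ 0.544, -0.167,  0.172])), (array([296., 194.]), 0.72, array([ 0.565, -0.065,  0.172]))]
top stand [(array([297., 193.]), 0.72, array([ 0.58 , -0.075,  0.05 ]))]
top cradle [(array([303., 188.]), 0.79, array([ 0.582, -0.084,  0.13 ]))]
top lug [(array([302., 190.]), 0.58, array([ 0.583, -0.084,  0.105]))]
top flask [(array([412., 207.]), 0.68, array([ 0.543, -0.353,  0.06 ]))]
top rammer [(array([207., 186.]), 0.69, array([0.588, 0.141, 0.13 ]))]
top tin [(array([230., 125.]), 0.67, array([0.743, 0.091, 0.09 ]))]
scene sleeve_mid [(array([271., 179.]), 0.49, array([0.54 , 0.01 , 0.191]))]
scene clamp_grip [(array([229., 154.]), 0.76, array([ 0.546, -0.142,  0.172])), (array([238., 209.]), 0.29, array([0.655, 0.01 , 0.172]))]
scene stand [(array([224., 153.]), 0.74, array([ 0.476, -0.247,  0.05 ])), (array([241., 206.]), 0.64, array([ 0.584, -0.057,  0.05 ]))]
scene cradle [(array([230., 189.]), 0.93, array([ 0.605, -0.074,  0.13 ]))]
scene lug [(array([233., 191.]), 0.89, array([ 0.592, -0.08 ,  0.105]))]
scene flas
[... 202 characters left out ...]
 ]))]
{'clock': 0.9, 'joint_pos': array([ 1.16340502e+00,  3.13123221e-01,  4.61158222e-02,  1.30361411e+00,
       -5.27468308e-07,  1.43121687e+00]), 'qvel': array([-0.00076139,  0.00064932,  0.00115026,  0.0014571 ,  0.00024855,
       -0.00191223]), 'tau': array([ 1.53972042e-04, -4.80444682e+01,  2.98816073e+01,  6.19447201e-05,
       -1.59485121e-04, -7.22636116e-06]), 'tcp_pos': array([0.15217145, 0.55453971, 0.24837339]), 'orientation': array([2.38616743e-05, 1.33506106e-01, 9.91047987e-01, 8.40876041e-05]), 'wrist_force': array([-0.52585901,  0.16441885, -0.11717588]), 'ft_torque': array([-0.04583423, -0.01674678,  0.01219566]), 'grip_force': 0.0, 'finger_gap': 0.08547617626428128}
```

View pics/top.png

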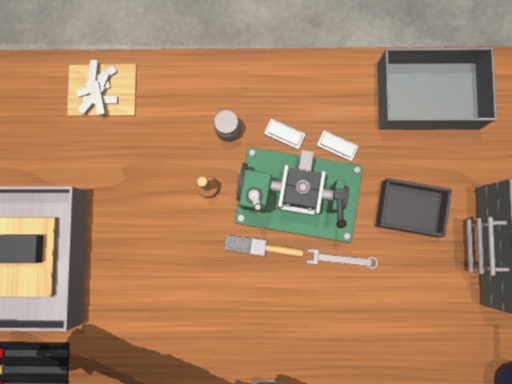

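View pics/scene.png

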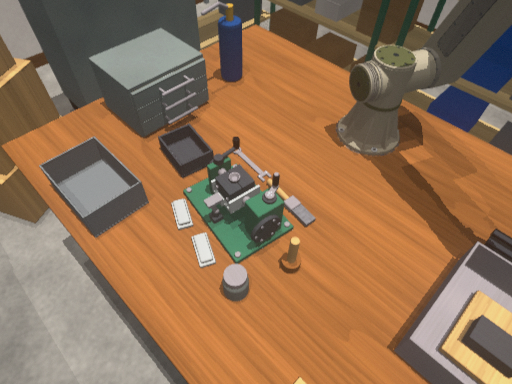

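The top view shows the stand's base with corners near (247,148), (363,165), (353,241) and (236,222). The clamp grip is near (341,224) and the crank near (255,197). In the scene view the black crank handle is near (276,178) and the clamp grip near (236,142). I'll zoom in for precise pixels.

Run:
```python
from h import *
a=cv2.imread("pics/top.png")[140:250,228:378];b=cv2.imread("pics/scene.png")[125:255,175:305]
a=cv2.resize(a,None,fx=5,fy=5,interpolation=2);b=cv2.resize(b,None,fx=4.6,fy=4.6,interpolation=2)
cv2.imwrite("pics/a.png",a);cv2.imwrite("pics/b.png",b)
```

```text
(no output)
```

View pics/a.png

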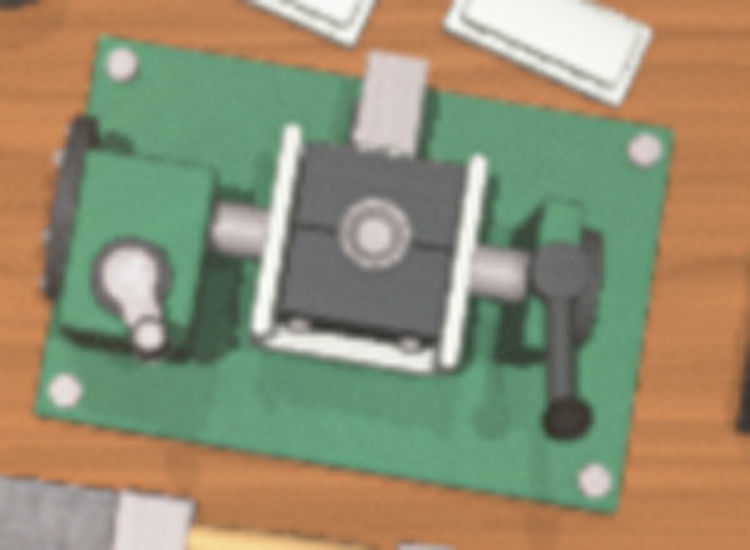

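View pics/b.png

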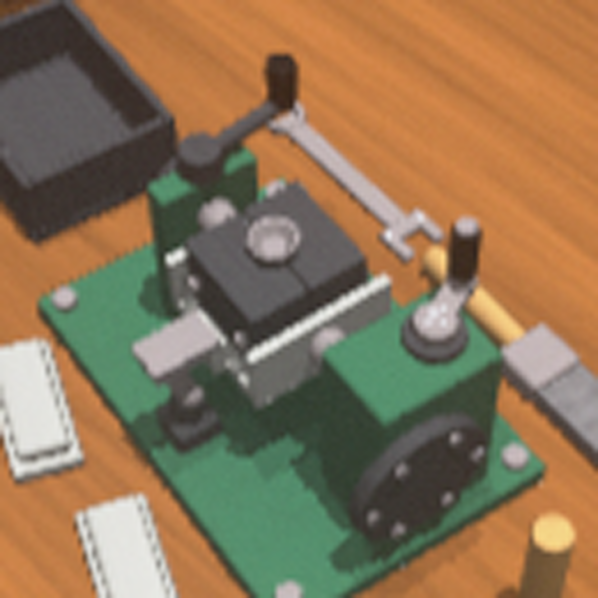

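The crops put the crank arm pointing at the robot, with the handle cap at (150,335) in the top crop and the handle's middle at (464,250) in the scene crop. The clamp grip's top is at (567,418) in the top crop and its middle at (282,82) in the scene crop. The lug is nearly level and clear of the stop screw.

Run:
```python
from h import *
t=lambda x,y:((x+.5)/5-.5+228,(y+.5)/5-.5+140)
s=lambda x,y:((x+.5)/4.6-.5+175,(y+.5)/4.6-.5+125)
C=np.array([atz("top",t(*p),.018) for p in((102,37),(673,128),(615,513),(37,415))])
o=C.mean(0);yv=(C[0]+C[3]-C[1]-C[2])[:2];xv=(C[0]+C[1]-C[2]-C[3])[:2]
yaw1=np.arctan2(-yv[0],yv[1]);yaw2=np.arctan2(xv[1],xv[0]);print(o,yaw1,yaw2,np.linalg.norm(yv)/2,np.linalg.norm(xv)/2)
yaw=yaw1;R=np.array([[np.cos(yaw),-np.sin(yaw)],[np.sin(yaw),np.cos(yaw)]])
def show(n,p):print(n,np.round(p,4),"stand",np.round(R.T@(p-o)[:2],4))
show("hub",atz("top",t(128,272),.17));show("cap",atz("top",t(150,335),.212));show("piv",atz("top",t(560,268),.155));show("grip",atz("top",t(567,418),.188))
show("Ssleeve",atz("scene",s(464,250),.192));show("Sgrip",atz("scene",s(282,82),.172));show("Shub",atz("scene",s(437,315),.17));show("Spiv",atz("scene",s(203,150),.155))
show("Stopc",atz("scene",s(41,302),.018))
show("cam",ray("top",(0,0))[0])
print(env.calibration("wrist")["tool_from_camera"])
```

```text
[ 0.58115505 -0.08082874  0.018     ] -0.16555765702390457 -0.1664949341999334 0.29575225197683364 0.1979833338082904
hub [0.5657 0.0305 0.17  ] stand [-0.0336  0.1073]
cap [0.5342 0.0198 0.212 ] stand [-0.0629  0.0915]
piv [ 0.5688 -0.1647  0.155 ] stand [ 0.0016 -0.0848]
grip [ 0.4995 -0.1619  0.188 ] stand [-0.0671 -0.0934]
Ssleeve [0.5334 0.0189 0.192 ] stand [-0.0636  0.0905]
Sgrip [ 0.5011 -0.1623  0.172 ] stand [-0.0655 -0.0936]
Shub [0.5637 0.0288 0.17  ] stand [-0.0353  0.1052]
Spiv [ 0.5642 -0.1658  0.155 ] stand [-0.0027 -0.0866]
Stopc [ 0.6541 -0.2403  0.018 ] stand [ 0.0982 -0.1453]
cam [ 0.4542 -0.0029  1.2709] stand [-0.1381  0.056 ]
[[-3.18534507e-04 -9.65932041e-01 -2.58795653e-01  6.50072872e-02]
 [ 9.99999534e-01 -5.43554678e-04  7.97936593e-04  9.00581844e-04]
 [-9.11422110e-04 -2.58795278e-01  9.65931764e-01 -1.25568485e-01]
 [ 0.00000000e+00  0.00000000e+00  0.00000000e+00  1.00000000e+00]]
```

```bash
python3 -m pendant '[[0,-0.033,-0.037,0,0],[0,-0.033,-0.037,0,0],[0,-0.033,-0.037,0,0],[0,-0.033,-0.037,0,0],[0,-0.033,-0.037,0,0],[0,-0.033,-0.037,0,0],[0,-0.033,-0.037,0,0],[0,-0.033,-0.037,0,0]]' 20; python3 -m pendant '[[0,-0.033,-0.037,0,0],[0,-0.033,-0.037,0,0],[0,-0.033,-0.037,0,0],[0,-0.033,-0.037,0,0],[0,-0.033,-0.037,0,0],[0,-0.033,-0.037,0,0],[0,-0.015,-0.02,0,-0.10],[0,0,0,0,0]]'
```

```text
clock: 1.9
tcp_pos: [0.329, 0.1978, 0.2486]
orientation: [0.001, 0.133, 0.991, 0.0]
wrist_force: [0.8, 1.2, -0.3]
finger_gap: 0.0431
grip_force: 0.0
clock: 2.9
tcp_pos: [0.4703, -0.092, 0.248]
orientation: [-0.0, 0.085, 0.996, 0.0]
wrist_force: [-0.0, 1.4, -0.4]
finger_gap: 0.0427
grip_force: 0.0
```

```bash
cat >> h.py <<'E'
from scipy.spatial.transform import Rotation as Ro
def Rt(s):q=s["orientation"];return Ro.from_quat([q[1],q[2],q[3],q[0]]).as_matrix()
def to(p):
    s=env.get_state();R=Rt(s);print("shift",np.round(R.T@(np.array(p)-s["tcp_pos"]),4),"y-axis deg",np.degrees(np.arctan2(R[1,1],R[0,1])),"q",np.round(s["joint_pos"],2),"F",np.round(s["wrist_force"],1))
def wr(px,z):
    s=env.get_state();c=env.calibration("wrist");A=np.eye(4);A[:3,:3]=Rt(s);A[:3,3]=s["tcp_pos"];A=A@np.array(c["tool_from_camera"])
    d=A[:3,:3]@np.linalg.solve(np.array(c["K"]),[px[0],px[1],1.]);o=A[:3,3];return o+d*(z-o[2])/d[2]
E
python3 - <<'E'
from h import *
to((.5005,-.162,.248))
im=env.read_camera("wrist");cv2.imwrite("pics/w1.png",im[:,:,::-1])
for x in env.recognise("wrist","clamp_grip"):print(x,wr(x["centre"],.172))
E
```

```text
shift [-0.0417 -0.0638  0.    ] y-axis deg 80.19094872802556 q [-0.36  0.13 -0.19  1.25  0.   -0.19] F [-0.   1.4 -0.4]
{'centre': [159.4, 258.3], 'score': 0.56} [ 0.49468717 -0.15967097  0.172     ]
```

View pics/w1.png

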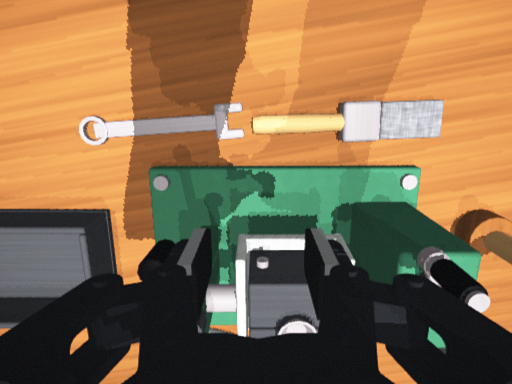

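The wrist view shows the clamp grip near (155,258), partly behind the left finger. That agrees with the estimate from the fixed cameras. I'll move over it, descend and close.

```bash
python3 -m pendant '[[0,-0.020,-0.032,0,0],[0,-0.0215,-0.0315,0,0],[0,0,0,0,0],[0,0,0,0.025,0],[0,0,0,0.025,0],[0,0,0,0.022,0],[0,0,0,0,0]]'; python3 -c "
from h import *
to((.5,-.1615,.176))"
```

```text
clock: 3.88
tcp_pos: [0.4984, -0.1577, 0.175]
orientation: [-0.002, 0.083, 0.997, 0.001]
wrist_force: [-0.2, -0.4, 0.5]
finger_gap: 0.0427
grip_force: 0.0
shift [-0.0022 -0.0035 -0.001 ] y-axis deg 80.45830158137886 q [-0.46  0.25 -0.22  1.1   0.   -0.29] F [-0.2 -0.4  0.5]
```

```bash
python3 -m pendant '[[-1,-0.002,-0.003,0,0],[-1,0,0,0,0],[-1,0,0,0,0],[-1,0,0,0,0]]' 20; python3 -c "
from h import *
to((.5,-.1615,.176))"
```

```text
clock: 4.38
tcp_pos: [0.5021, -0.164, 0.1775]
orientation: [0.001, 0.084, 0.996, -0.001]
wrist_force: [-2.4, -1.3, 5.5]
finger_gap: 0.0187
grip_force: 20.0
shift [0.0024 0.0021 0.0015] y-axis deg 80.36154026723378 q [-0.47  0.25 -0.21  1.1  -0.   -0.3 ] F [-2.4 -1.3  5.5]
```

```bash
python3 -m pendant '[[-1,0,0,-0.003,0],[-1,-0.0007,-0.0100,0,-0.148],[-1,-0.0007,-0.0100,0,-0.148],[-1,-0.0007,-0.0100,0,-0.148],[-1,-0.0007,-0.0100,0,-0.148]]'; python3 -m pendant '[[-1,-0.0007,-0.0100,0,-0.148],[-1,-0.0007,-0.0100,0,-0.148],[-1,-0.0007,-0.0100,0,-0.148],[-1,-0.0007,-0.0100,0,-0.148],[-1,0,0,0,0]]'; python3 -c "
from h import *
to((.5,-.1615,.176))"
```

```text
clock: 5.0
tcp_pos: [0.5115, -0.199, 0.178]
orientation: [0.006, -0.215, 0.977, 0.004]
wrist_force: [20.4, 14.1, -11.9]
finger_gap: 0.0183
grip_force: 21.2
clock: 5.62
tcp_pos: [0.5359, -0.2248, 0.1782]
orientation: [0.007, -0.49, 0.872, 0.005]
wrist_force: [13.2, 23.2, -2.7]
finger_gap: 0.0184
grip_force: 21.9
shift [-0.0353  0.0636  0.003 ] y-axis deg 148.6464926122288 q [-0.54  0.35 -0.07  1.15  0.02 -1.57] F [13.2 23.2 -2.7]
```

```bash
python3 -m pendant '[[-1,-0.003,0,0,0],[-1,0,-0.003,0,0],[-1,0,0,0,0]]'; python3 -m pendant '[[-1,0,-0.003,0,0],[-1,0,0,0,0]]'; python3 -c "
from h import *
to((.5,-.1615,.176));s=env.get_state();print(Rt(s).T@s['wrist_force'])"
```

```text
clock: 6.0
tcp_pos: [0.5373, -0.2254, 0.1783]
orientation: [0.003, -0.488, 0.873, 0.005]
wrist_force: [4.1, 15.9, -0.3]
finger_gap: 0.0183
grip_force: 21.9
clock: 6.25
tcp_pos: [0.5373, -0.2256, 0.1781]
orientation: [0.002, -0.488, 0.873, 0.007]
wrist_force: [-2.6, 19.4, 4.7]
finger_gap: 0.0186
grip_force: 22.7
shift [-0.035   0.0653  0.0032] y-axis deg 148.47002508775702 q [-0.54  0.36 -0.06  1.16  0.01 -1.56] F [-2.6 19.4  4.7]
[-15.25339342  12.4532077   -4.42037323]
```

```bash
python3 -m pendant '[[0,0.003,0.004,0,0],[0,0,0,0,0],[0,0,0,0,0],[0,0,0,-0.035,0],[0,0,0,-0.035,0],[0,0,0,0,0.18],[0,0,0,0,0.18],[0,0,0,0,0.18]]'; python3 -c "
from h import *
to((.534,.0195,.248));s=env.get_state();print(Rt(s).T@s['wrist_force'])
im=env.read_camera('top')
for x in env.recognise('top','clamp_grip'):print(x,atz('top',x['centre'],.172))"
```

```text
clock: 7.25
tcp_pos: [0.5344, -0.234, 0.2495]
orientation: [0.0, -0.233, 0.973, -0.0]
wrist_force: [0.1, -0.1, 0.1]
finger_gap: 0.0427
grip_force: 0.0
shift [-0.1144  0.2262  0.0014] y-axis deg 116.9039771678636 q [-0.55  0.33  0.07  1.31  0.   -1.02] F [ 0.1 -0.1  0.1]
[-0.05814493 -0.18781598 -0.11969998]
{'centre': [345.3, 197.5], 'score': 0.77} [ 0.55737603 -0.17472802  0.172     ]
{'centre': [299.4, 196.6], 'score': 0.46} [ 0.55951115 -0.0727085   0.172     ]
```

```bash
python3 -m pendant '[[0,0,0,0,0.157],[0,0,0,0,0.157],[0,0,0,0,0.156],[0,0,0.050,0,0],[0,0,0.051,0,0],[0,0,0.051,0,0],[0,0,0.051,0,0],[0,0,0.050,0,0]]';python3 -m pendant '[[0,0,0,0,0],[0,0,0,0,0]]'; python3 -c "
from h import *
to((.534,.0195,.200))
im=env.read_camera('wrist');cv2.imwrite('pics/w2.png',im[:,:,::-1])"
```

```text
clock: 8.35
tcp_pos: [0.5327, 0.0209, 0.2495]
orientation: [0.0, -0.005, 1.0, 0.0]
wrist_force: [0.4, -0.2, -0.5]
finger_gap: 0.0426
grip_force: 0.0
clock: 8.6
tcp_pos: [0.5328, 0.0194, 0.2494]
orientation: [0.0, -0.004, 1.0, -0.0]
wrist_force: [1.2, -0.3, -0.3]
finger_gap: 0.0423
grip_force: 0.0
shift [-0.0012  0.0002  0.0494] y-axis deg 90.49652263349796 q [-0.11  0.23 -0.06  1.28 -0.   -0.12] F [ 1.2 -0.3 -0.3]
```

View pics/w2.png

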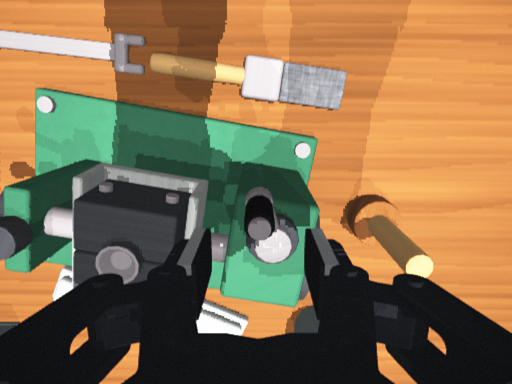

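The handle's cap is near (260,225), midway between the fingers. The grasp is lined up, so I'll descend and close.

```bash
python3 -m pendant '[[0,-0.001,0,0.025,0],[0,0,0,0.025,0],[0,0,0,0,0],[-1,0,0,0,0],[-1,0,0,0,0],[-1,0,0,0,0],[-1,0,0,0,0]]' 20; python3 -c "
from h import *
to((.534,.0195,.200))"
```

```text
clock: 9.52
tcp_pos: [0.5344, 0.0191, 0.2005]
orientation: [0.001, -0.003, 1.0, -0.001]
wrist_force: [0.2, -2.2, 5.7]
finger_gap: 0.0157
grip_force: 21.7
shift [0.0004 0.0004 0.0005] y-axis deg 90.34815699976657 q [-0.11  0.25 -0.15  1.16 -0.   -0.12] F [ 0.2 -2.2  5.7]
```

```bash
python3 -c "
import numpy as np
c=2*32*np.sin(np.radians(11.25))
for k in range(16):
    a=np.radians(200-11.25-22.5*k-90); print(k,round(-c*np.cos(a),1),round(c*np.sin(a),1))"
```

```text
0 1.9 12.3
1 -3.0 12.1
2 -7.4 10.1
3 -10.7 6.5
4 -12.3 1.9
5 -12.1 -3.0
6 -10.1 -7.4
7 -6.5 -10.7
8 -1.9 -12.3
9 3.0 -12.1
10 7.4 -10.1
11 10.7 -6.5
12 12.3 -1.9
13 12.1 3.0
14 10.1 7.4
15 6.5 10.7
```

```bash
python3 -m pendant '[[-1,0.0019,0.0123,0,0],[-1,-0.003,0.0121,0,0],[-1,-0.0074,0.0101,0,0],[-1,-0.0107,0.0065,0,0]]' ; python3 -m pendant '[[-1,-0.0123,0.0019,0,0],[-1,-0.0121,-0.003,0,0],[-1,-0.0101,-0.0074,0,0],[-1,-0.0065,-0.0107,0,0]]'; python3 -c "
from h import *
to((.595,.041,.200))"
```

```text
clock: 10.02
tcp_pos: [0.5534, 0.0602, 0.2004]
orientation: [0.001, -0.003, 1.0, -0.001]
wrist_force: [0.9, -9.8, 6.6]
finger_gap: 0.0161
grip_force: 22.0
clock: 10.52
tcp_pos: [0.5939, 0.0432, 0.2004]
orientation: [0.0, -0.004, 1.0, 0.001]
wrist_force: [-3.9, 1.9, 9.1]
finger_gap: 0.0162
grip_force: 22.2
shift [-0.0011 -0.0022  0.0003] y-axis deg 90.44820385976155 q [-0.06  0.37  0.01  1.21  0.   -0.07] F [-3.9  1.9  9.1]
```

```bash
python3 -m pendant '[[-1,-0.0019,-0.0123,0,0],[-1,0.003,-0.0121,0,0],[-1,0.0074,-0.0101,0,0],[-1,0.0107,-0.0065,0,0],[-1,0.0123,-0.0019,0,0],[-1,0.0121,0.003,0,0],[-1,0.0101,0.0074,0,0],[-1,0.0065,0.0107,0,0]]' ; python3 -m pendant '[[-1,0.0019,0.0123,0,0],[-1,-0.003,0.0121,0,0],[-1,-0.0074,0.0101,0,0],[-1,-0.0107,0.0065,0,0],[-1,-0.0123,0.0019,0,0],[-1,-0.0121,-0.003,0,0],[-1,-0.0101,-0.0074,0,0],[-1,-0.0065,-0.0107,0,0]]'; python3 -m pendant '[[-1,-0.0019,-0.0123,0,0],[-1,0.003,-0.0121,0,0],[-1,0.0074,-0.0101,0,0],[-1,0.0107,-0.0065,0,0]]'; python3 -c "
from h import *
to((.595,.041,.200))"
```

```text
clock: 11.52
tcp_pos: [0.5342, 0.0193, 0.2004]
orientation: [0.001, -0.003, 1.0, -0.0]
wrist_force: [4.2, -2.3, 4.2]
finger_gap: 0.0165
grip_force: 21.7
clock: 12.52
tcp_pos: [0.5938, 0.0433, 0.2003]
orientation: [0.0, -0.004, 1.0, 0.001]
wrist_force: [-3.1, 1.0, 10.2]
finger_gap: 0.0163
grip_force: 22.2
clock: 13.02
tcp_pos: [0.5773, 0.0004, 0.2005]
orientation: [0.003, -0.003, 1.0, -0.0]
wrist_force: [4.3, -2.0, 6.2]
finger_gap: 0.016
grip_force: 21.8
shift [-0.018   0.0405  0.0005] y-axis deg 90.36801791750243 q [-0.14  0.33 -0.05  1.19  0.   -0.15] F [ 4.3 -2.   6.2]
```

```bash
python3 -m pendant '[[-1,0.0123,-0.0019,0,0],[-1,0.0121,0.003,0,0],[-1,0.0101,0.0074,0,0],[-1,0.0065,0.0107,0,0]]' ; python3 -m pendant '[[-1,0.0019,0.0123,0,0],[-1,-0.003,0.0121,0,0],[-1,-0.0074,0.0101,0,0],[-1,-0.0107,0.0065,0,0]]'; python3 -m pendant '[[-1,-0.0123,0.0019,0,0],[-1,-0.0121,-0.003,0,0],[-1,-0.0101,-0.0074,0,0],[-1,-0.0065,-0.0107,0,0]]'
cat >> h.py <<'E'
def tang():
    s=env.get_state();v=s["tcp_pos"][:2]-np.array([.564,.0313]);r=np.linalg.norm(v);u=v/r
    cw=np.array([u[1],-u[0]]);f=s["wrist_force"][:2]
    print("ang",np.degrees(np.arctan2(v[1],v[0]))%360,"r",r,"tang resist",-f@cw,"rad",f@u,"t",s["clock"])
E
python3 -c "
from h import *
tang()
im=env.read_camera('scene')[125:255,175:305];cv2.imwrite('pics/b2.png',cv2.resize(im,None,fx=4.6,fy=4.6)[:,:,::-1])"
```

```text
clock: 13.52
tcp_pos: [0.5341, 0.0194, 0.2004]
orientation: [0.001, -0.003, 1.0, -0.0]
wrist_force: [4.0, -2.0, 5.1]
finger_gap: 0.0163
grip_force: 21.8
clock: 14.02
tcp_pos: [0.5533, 0.0602, 0.2003]
orientation: [0.001, -0.003, 1.0, -0.002]
wrist_force: [1.0, -10.2, 7.8]
finger_gap: 0.016
grip_force: 22.1
clock: 14.52
tcp_pos: [0.5938, 0.0433, 0.2003]
orientation: [0.0, -0.004, 1.0, 0.001]
wrist_force: [-3.3, 1.4, 10.3]
finger_gap: 0.0162
grip_force: 22.2
ang 21.9044563929312 r 0.03211251330431881 tang resist 2.553541436807878 rad -2.520881117483644 t 14.525
```

View pics/b2.png

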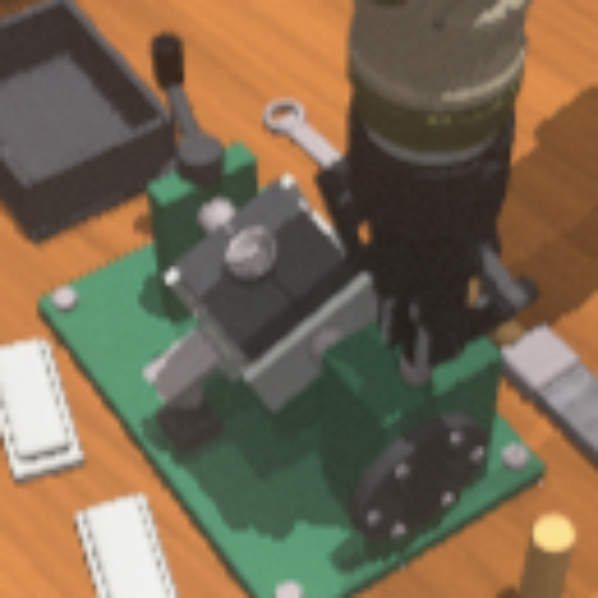

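The cradle has tilted well down and the lug is close to the stop screw at about (185,390). The clamp lever stands open. I'll continue in small steps and check the force before each one.

```bash
cat > ok.py <<'E'
from h import *
import sys
s=env.get_state();v=s["tcp_pos"][:2]-np.array([.564,.0313]);u=v/np.linalg.norm(v)
t=-s["wrist_force"][:2]@np.array([u[1],-u[0]]);tang();sys.exit(t>5)
E
p="python3 -m pendant"; k="python3 ok.py"
python3 -m pendant '[[-1,-0.0019,-0.0123,0,0],[-1,0.003,-0.0121,0,0]]' >/dev/null; python3 ok.py && python3 -m pendant '[[-1,0.0074,-0.0101,0,0],[-1,0.0107,-0.0065,0,0]]' >/dev/null && python3 ok.py && python3 -m pendant '[[-1,0.0123,-0.0019,0,0],[-1,0.0121,0.003,0,0]]' >/dev/null && python3 ok.py && python3 -m pendant '[[-1,0.0101,0.0074,0,0],[-1,0.0065,0.0107,0,0]]' >/dev/null && python3 ok.py
```

```text
ang 337.79696843260524 r 0.03314822481205138 tang resist 3.796763472068673 rad 1.085756624111732 t 14.825False
```

```bash
sed -i 's/sys.exit(t>5)/sys.exit(int(t>5.3))/' ok.py
python3 -m pendant '[[-1,0.0074,-0.0101,0,0],[-1,0.0107,-0.0065,0,0]]' >/dev/null && python3 ok.py && python3 -m pendant '[[-1,0.0123,-0.0019,0,0],[-1,0.0121,0.003,0,0]]' >/dev/null && python3 ok.py && python3 -m pendant '[[-1,0.0101,0.0074,0,0],[-1,0.0065,0.0107,0,0]]' >/dev/null && python3 ok.py
```

```text
ang 293.23447442612553 r 0.033605182324219295 tang resist 3.024907680707009 rad 2.5174659884560944 t 15.075
ang 248.1361113109301 r 0.03319084980564243 tang resist 3.2268283358471126 rad 2.5470915933830405 t 15.325
ang 201.72377596890917 r 0.03215394512643736 tang resist 3.229352114099096 rad -3.383798361549028 t 15.575
```

3 turns done, still free.

```bash
python3 -m pendant '[[-1,0.0019,0.0123,0,0],[-1,-0.003,0.0121,0,0]]' >/dev/null && python3 ok.py && python3 -m pendant '[[-1,-0.0074,0.0101,0,0],[-1,-0.0107,0.0065,0,0]]' >/dev/null && python3 ok.py && python3 -m pendant '[[-1,-0.0123,0.0019,0,0],[-1,-0.0121,-0.003,0,0]]' >/dev/null && python3 ok.py && python3 -m pendant '[[-1,-0.0101,-0.0074,0,0],[-1,-0.0065,-0.0107,0,0]]' >/dev/null && python3 ok.py && python3 -m pendant '[[-1,-0.0019,-0.0123,0,0],[-1,0.003,-0.0121,0,0]]' >/dev/null && python3 ok.py
```

```text
ang 158.0139109132664 r 0.031127687013002434 tang resist 9.769038009415121 rad -6.188884421519589 t 15.825
```

```bash
python3 -m pendant '[[-1,0,0,0,0],[-1,0,0,0,0]]' && python3 ok.py
```

```text
clock: 16.08
tcp_pos: [0.5356, 0.0437, 0.2004]
orientation: [0.001, -0.003, 1.0, -0.001]
wrist_force: [0.4, -5.2, 7.9]
finger_gap: 0.016
grip_force: 22.0
ang 156.4157661019835 r 0.030976418292824152 tang resist 4.611129465308294 rad -2.491327679261927 t 16.075
```

```bash
python3 -m pendant '[[-1,-0.003,0.0055,0,0],[-1,0,0,0,0]]' >/dev/null; python3 ok.py;python3 -m pendant '[[-1,0,0,0,0]]' >/dev/null; python3 ok.py
```

```text
ang 147.4770021962314 r 0.030914220538100976 tang resist 8.653802490601093 rad -3.735989185932803 t 16.325
ang 147.48836753463863 r 0.030906943281563213 tang resist 8.388333927239929 rad -3.4950961944621155 t 16.45
```

The crank is stiff: 8.4 N held, against about 3 N when free, which puts roughly 100 N on the stop. I'll release it and go to the clamp.

```bash
python3 -m pendant '[[0,0,0,0,0],[0,0,0,0,0],[0,0,0,0,0],[0,0,0,-0.025,0],[0,0,0,-0.027,0]]'; python3 -m pendant '[[0,0,-0.054,0,0],[0,0,-0.054,0,0],[0,0,-0.054,0,0],[0,0,-0.054,0,0],[0,0,-0.054,0,0]]'; python3 -m pendant '[[0,0,0,0,-0.17],[0,0,0,0,-0.17],[0,0,0,0,-0.17],[0,0,0,0,-0.17],[0,0,0,0,-0.17],[0,0,0,0,-0.16],[0,0,0,0,0]]';  python3 -c "
from h import *
to((.5373,-.2256,.179))
im=env.read_camera('scene');cv2.imwrite('pics/s3.png',cv2.resize(im[100:240,150:330],None,fx=4,fy=4)[:,:,::-1])"
```

```text
clock: 17.08
tcp_pos: [0.5367, 0.0502, 0.2509]
orientation: [-0.001, -0.003, 1.0, 0.001]
wrist_force: [-0.3, 0.0, -0.9]
finger_gap: 0.0426
grip_force: 0.0
clock: 17.7
tcp_pos: [0.5391, -0.2214, 0.2508]
orientation: [0.0, -0.003, 1.0, 0.001]
wrist_force: [0.3, -0.1, 0.1]
finger_gap: 0.0428
grip_force: 0.0
clock: 18.58
tcp_pos: [0.5392, -0.2198, 0.2508]
orientation: [0.0, -0.486, 0.874, 0.001]
wrist_force: [-0.2, -0.2, 0.5]
finger_gap: 0.0427
grip_force: 0.0
shift [ 0.006  -0.0015  0.0718] y-axis deg 148.15774034414238 q [-0.53  0.33  0.07  1.32  0.   -1.54] F [-0.2 -0.2  0.5]
```

View pics/s3.png

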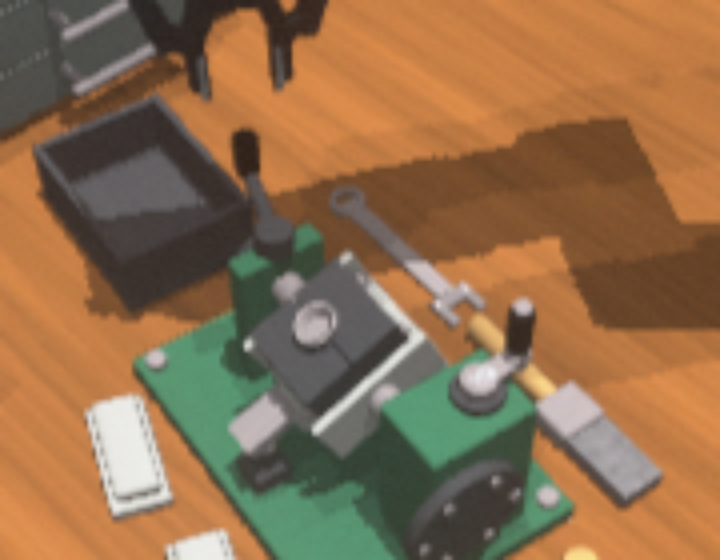

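The lug at about (260,420) rests on the stop screw, the handle stays where I left it, and the lever is open below the gripper. Next I'll grasp the grip and shut it.

```bash
python3 -m pendant '[[0,0.006,-0.0015,0,0],[0,0,0,0.025,0],[0,0,0,0.025,0],[0,0,0,0.022,0],[0,0,0,0,0],[-1,0,0,0,0],[-1,0,0,0,0],[-1,0,0,0,0]]' 20; python3 -c "
from h import *
to((.502,-.164,.179));s=env.get_state();print(Rt(s).T@s['wrist_force'])"
```

```text
clock: 19.62
tcp_pos: [0.5367, -0.2262, 0.1804]
orientation: [-0.0, -0.486, 0.874, 0.0]
wrist_force: [-4.7, 2.2, 5.6]
finger_gap: 0.0188
grip_force: 20.0
shift [-0.0346  0.0623  0.0014] y-axis deg 148.21359456231323 q [-0.54  0.36 -0.06  1.15 -0.   -1.55] F [-4.7  2.2  5.6]
[ 0.63042312  5.17560878 -5.64644668]
```

```bash
python3 -m pendant '[[-1,-0.0007,0.01,0,0.148],[-1,-0.0007,0.01,0,0.148],[-1,-0.0007,0.01,0,0.148],[-1,-0.0007,0.01,0,0.148]]';  python3 -m pendant '[[-1,-0.0007,0.01,0,0.148],[-1,-0.0007,0.01,0,0.148],[-1,-0.0007,0.01,0,0.148],[-1,0,0,0,0]]'; python3 -c "
from h import *
to((.502,-.164,.179));s=env.get_state();print(Rt(s).T@s['wrist_force'])"
```

```text
clock: 20.12
tcp_pos: [0.5083, -0.2003, 0.1804]
orientation: [-0.003, -0.206, 0.978, -0.004]
wrist_force: [-15.1, -12.2, 6.8]
finger_gap: 0.0184
grip_force: 20.2
clock: 20.62
tcp_pos: [0.4988, -0.1675, 0.1801]
orientation: [-0.006, 0.011, 1.0, -0.001]
wrist_force: [-22.3, -1.2, 14.6]
finger_gap: 0.0187
grip_force: 21.2
shift [-0.0031  0.0036  0.001 ] y-axis deg 88.6916447861097 q [-0.47  0.26 -0.2   1.12 -0.01 -0.45] F [-22.3  -1.2  14.6]
[ 22.40883578  -1.71938999 -14.38542437]
```

```bash
python3 -m pendant '[[-1,0.003,0.003,-0.001,0.06],[-1,0,0.003,0,0.06],[-1,0,0,0,0]]';python3 -c "
from h import *
s=env.get_state();print(Rt(s).T@s['wrist_force'])"; python3 -m pendant '[[-1,0,0.003,0,0],[-1,0,0,0,0]]'; python3 -c "
from h import *
to((.502,-.164,.179));s=env.get_state();print(Rt(s).T@s['wrist_force'])"
```

```text
clock: 21.0
tcp_pos: [0.4991, -0.1632, 0.1803]
orientation: [-0.003, 0.071, 0.997, -0.002]
wrist_force: [-12.5, -6.8, 2.1]
finger_gap: 0.019
grip_force: 20.2
[11.39652647 -8.46645861 -1.95149733]
clock: 21.25
tcp_pos: [0.4992, -0.163, 0.1803]
orientation: [-0.004, 0.072, 0.997, -0.005]
wrist_force: [-13.9, -16.4, 1.2]
finger_gap: 0.0183
grip_force: 20.7
shift [-0.0029 -0.0006  0.0013] y-axis deg 81.76634930342016 q [-0.46  0.25 -0.21  1.11 -0.01 -0.32] F [-13.9 -16.4   1.2]
[ 11.46704941 -18.20933226  -0.90057366]
```

```bash
python3 -m pendant '[[-1,0.001,-0.003,0,0],[0,0,0,0,0],[0,0,0,0,0],[0,0,0,0,0],[0,0,0,-0.035,0],[0,0,0,-0.035,0],[0,0.04,0,0,0],[0,0.05,0,0,0]]'; python3 -m pendant '[[0,0.04,0,0,0],[0,0,0,0,0]]'; python3 -c "
from h import *
A=[env.read_camera('top')[140:250,228:378],env.read_camera('scene')[120:260,170:310]]
A=[cv2.resize(a,(395,int(395*a.shape[0]/a.shape[1]))) for a in A]
A[0]=cv2.copyMakeBorder(A[0],0,395-A[0].shape[0],0,0,0)
cv2.imwrite('pics/f.png',np.hstack(A)[:,:,::-1])"
```

```text
clock: 22.25
tcp_pos: [0.4124, -0.1489, 0.2508]
orientation: [0.001, 0.069, 0.998, -0.0]
wrist_force: [-1.1, 0.3, 0.1]
finger_gap: 0.0427
grip_force: 0.0
clock: 22.5
tcp_pos: [0.3707, -0.1424, 0.2507]
orientation: [0.0, 0.07, 0.998, 0.0]
wrist_force: [1.6, 0.2, 1.0]
finger_gap: 0.0425
grip_force: 0.0
```

View pics/f.png

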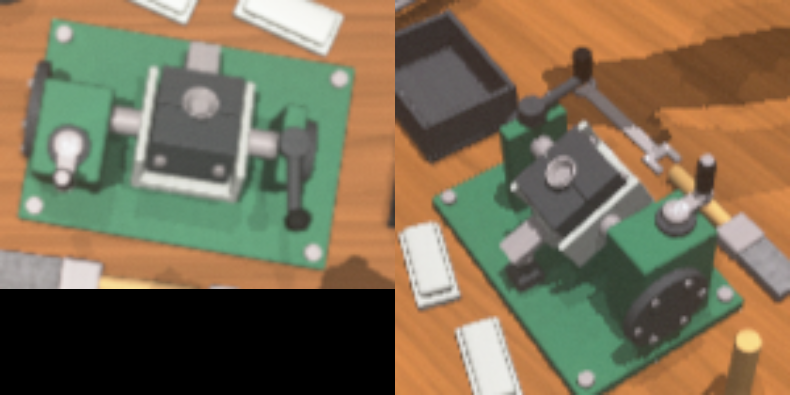

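The lever is back in its shut position and the lug is on the stop. The handle looks slightly less advanced than I expected, so I'll check it once more, enlarged.

```bash
python3 -c "
from h import *
T=env.read_camera('top')[:,:,::-1];S=env.read_camera('scene')[:,:,::-1]
f=lambda a:cv2.resize(a,(390,290),interpolation=2)
a=f(T[182:211,240:279]);b=f(S[160:204,240:299]);c=f(S[180:224,195:254])
d=f(cv2.imread('pics/top.png')[182:211,240:279])
cv2.imwrite('pics/g.png',np.vstack([np.hstack([a,d]),np.hstack([b,c])]))"
```

```text
(no output)
```

View pics/g.png

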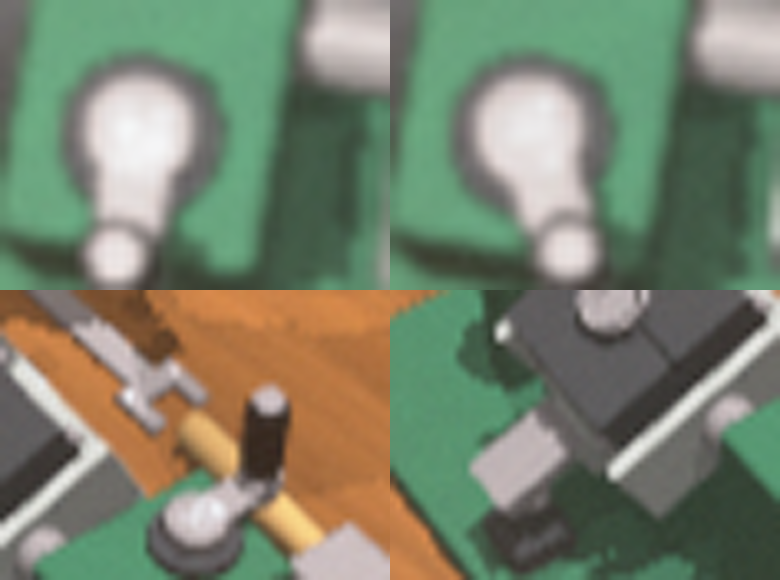

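The handle now sits near 176°. I let go at 147°, so the opening fingers most likely dragged it back and the lug may have come off the stop. I have time to mend this: reopen the clamp, push the handle up with closed fingers so nothing can drag it back, then shut the clamp. This time I'll cage the lever without gripping it.

```bash
python3 -m pendant '[[-0.3,-0.045,0,0,0],[-0.3,-0.045,0,0,0],[-0.3,-0.042,0,0,0],[-0.3,0,0,0,0],[-0.3,0,0,0.035,0],[-0.3,0,0,0.033,0],[-0.3,0,0,0,0]]'; python3 -c "
from h import *
to((.502,-.163,.182));s=env.get_state();print(Rt(s).T@s['wrist_force'])"
```

```text
clock: 23.58
tcp_pos: [0.5013, -0.1606, 0.1797]
orientation: [-0.003, 0.07, 0.998, 0.001]
wrist_force: [-0.1, -0.0, 1.3]
finger_gap: 0.0299
grip_force: 0.0
shift [-0.0011 -0.0023 -0.0023] y-axis deg 82.00435674875231 q [-0.46  0.26 -0.2   1.12  0.   -0.32] F [-0.1 -0.   1.3]
[ 0.09095324 -0.04814402 -1.26815552]
```

```bash
python3 -m pendant '[[-0.3,0,0,-0.001,-0.1],[-0.3,0,-0.007,0,0],[-0.3,-0.0007,-0.0100,0,-0.148],[-0.3,-0.0007,-0.0100,0,-0.148],[-0.3,-0.0007,-0.0100,0,-0.148],[-0.3,-0.0007,-0.0100,0,-0.148]]'; python3 -m pendant '[[-0.3,-0.0007,-0.0100,0,-0.148],[-0.3,-0.0007,-0.0100,0,-0.148],[-0.3,-0.0007,-0.0100,0,-0.148],[-0.3,0,-0.004,0,0],[-0.3,0,0,0,0]]'; python3 -c "
from h import *
to((.5373,-.2256,.179));s=env.get_state();print(Rt(s).T@s['wrist_force'])"
```

```text
clock: 24.32
tcp_pos: [0.5132, -0.2073, 0.1844]
orientation: [0.001, -0.274, 0.962, 0.0]
wrist_force: [-0.1, 1.9, 0.2]
finger_gap: 0.03
grip_force: 1.0
clock: 24.95
tcp_pos: [0.5373, -0.2311, 0.1838]
orientation: [0.0, -0.476, 0.879, -0.0]
wrist_force: [-0.0, -0.0, -0.5]
finger_gap: 0.0299
grip_force: 0.0
shift [-0.0046  0.003   0.0048] y-axis deg 146.87837911033876 q [-0.54  0.36 -0.05  1.16 -0.   -1.54] F [-0.  -0.  -0.5]
[ 0.05525949 -0.00304473  0.45656598]
```

```bash
for i in 1; do python3 -m pendant '[[-0.3,-0.003,-0.004,0,0],[-0.3,0,0,0,0]]'; python3 -m pendant '[[-0.3,0,-0.003,0,0],[-0.3,0,0,0,0]]'; python3 -m pendant '[[-0.3,0,-0.002,0,0],[-0.3,0,0,0,0]]'; done;python3 -c "
from h import *
to((.5373,-.2256,.179));s=env.get_state();print(Rt(s).T@s['wrist_force'])"
```

```text
clock: 25.2
tcp_pos: [0.5407, -0.2298, 0.1831]
orientation: [-0.001, -0.477, 0.879, 0.001]
wrist_force: [-4.8, 0.5, 1.3]
finger_gap: 0.0299
grip_force: 2.1
clock: 25.45
tcp_pos: [0.5409, -0.23, 0.183]
orientation: [-0.003, -0.477, 0.879, 0.003]
wrist_force: [-11.5, 3.3, 6.1]
finger_gap: 0.0299
grip_force: 5.8
clock: 25.7
tcp_pos: [0.5411, -0.2301, 0.1828]
orientation: [-0.003, -0.477, 0.879, 0.005]
wrist_force: [-14.3, 6.1, 8.3]
finger_gap: 0.0298
grip_force: 8.2
shift [-0.0018  0.0056  0.0039] y-axis deg 147.01413818827416 q [-0.54  0.37 -0.03  1.18 -0.   -1.53] F [-14.3   6.1   8.3]
[ 2.68775284 15.40706007 -8.08655116]
```

```bash
python3 -m pendant '[[-0.3,0,0.010,0,0],[-0.3,0,0,-0.034,0],[-0.3,0,0,-0.034,0],[-0.3,0,0,0,0.17],[-1,0,0,0,0.17],[-1,0,0,0,0.17],[-1,0,0,0,0.17],[-1,0,0,0,0.17]]'; python3 -m pendant '[[-1,0,0,0,0.145],[-1,0,0.05,0,0],[-1,0,0.05,0,0],[-1,0,0.05,0,0],[-1,0,0.05,0,0],[-1,0,0.02,0,0],[-1,0,0,0,0]]' 30; python3 -c "
from h import *
to((.534,-.001,.200))"
```

```text
clock: 26.7
tcp_pos: [0.5384, -0.2275, 0.2516]
orientation: [0.001, -0.07, 0.998, -0.0]
wrist_force: [-0.2, 0.7, 0.1]
finger_gap: -0.0001
grip_force: 0.0
clock: 27.58
tcp_pos: [0.5378, -0.0065, 0.2516]
orientation: [0.001, -0.002, 1.0, -0.0]
wrist_force: [0.3, 0.0, 0.5]
finger_gap: 0.0003
grip_force: 0.0
shift [0.0039 0.0055 0.0516] y-axis deg 90.18200687291517 q [-0.16  0.24 -0.05  1.28 -0.   -0.16] F [0.3 0.  0.5]
```

```bash
python3 -m pendant '[[-1,0.003,0.004,0,0],[-1,0,0,0.026,0],[-1,0,0,0.024,0],[-1,0,0,0,0]]'; python3 -m pendant '[[-1,0,0.006,0,0],[-1,0,0,0,0]]';python3 -m pendant '[[-1,0,0.005,0,0],[-1,0,0,0,0]]'; python3 -c "
from h import *
to((.534,.02,.200))"
```

```text
clock: 28.08
tcp_pos: [0.5331, -0.0045, 0.1995]
orientation: [-0.002, 0.0, 1.0, 0.0]
wrist_force: [-0.0, -0.2, 0.6]
finger_gap: -0.0002
grip_force: 0.0
clock: 28.32
tcp_pos: [0.5352, 0.0025, 0.2025]
orientation: [0.001, -0.001, 1.0, -0.0]
wrist_force: [-0.1, 0.6, -0.1]
finger_gap: -0.0
grip_force: 0.0
clock: 28.58
tcp_pos: [0.5347, 0.0079, 0.2017]
orientation: [0.0, -0.001, 1.0, 0.0]
wrist_force: [-0.1, 0.9, 0.9]
finger_gap: 0.0002
grip_force: 0.0
shift [0.0007 0.0121 0.0017] y-axis deg 90.1063530236031 q [-0.14  0.25 -0.15  1.17  0.   -0.14] F [-0.1  0.9  0.9]
```

```bash
g(){ grep -E "tcp_pos|wrist" | tr '\n' ' '; echo; }
python3 -m pendant '[[-1,0,0.004,0,0],[-1,0,0,0,0]]'|g; python3 -m pendant '[[-1,0,0.004,0,0],[-1,0,0,0,0]]'|g; python3 -m pendant '[[-1,0,0.003,0,0],[-1,0,0,0,0]]'|g
```

```text
tcp_pos: [0.5346, 0.0114, 0.2014] wrist_force: [-0.0, -2.4, 0.7] 
tcp_pos: [0.5346, 0.0147, 0.2015] wrist_force: [-0.4, -4.5, 1.9] 
tcp_pos: [0.5347, 0.0173, 0.2015] wrist_force: [1.4, -6.8, 1.4]
```

```bash
g(){ grep -E "tcp_pos|wrist" | tr '\n' ' '; echo; }
python3 -m pendant '[[-1,-0.001,0.002,0,0],[-1,0,0,0,0]]'|g; python3 -m pendant '[[-1,0,0.002,0,0],[-1,0,0,0,0]]'|g
```

```text
tcp_pos: [0.5358, 0.0189, 0.2015] wrist_force: [-0.1, -6.9, 1.9] 
tcp_pos: [0.5358, 0.0206, 0.2015] wrist_force: [-0.1, -8.4, 1.4]
```

```bash
g(){ grep -E "tcp_pos|wrist" | tr '\n' ' '; echo; }
for i in 1; do python3 -m pendant '[[-1,0,-0.003,0,0],[-1,0,0,0,0]]'|g; python3 -m pendant '[[-1,0,-0.003,0,0],[-1,0,0,0,0]]'|g; python3 -m pendant '[[-1,0,-0.004,0,0],[-1,0,0,0,0]]'|g;python3 -m pendant '[[-1,0,-0.010,0,0],[-1,0,0,0,0]]'|g; done
python3 -m pendant '[[-1,0,0,-0.026,0],[-1,0,0,-0.026,0],[-1,0,-0.05,0,0],[-1,0,-0.05,0,0],[-1,0,0,0,0]]'|g
python3 - <<'E'
from h import *
a=cv2.imread('pics/top.png').astype(float);b=env.read_camera('top')[:,:,::-1].astype(float)
# pin cap: brightest neutral blob below hub
for im in(a,b):
    w=im[202:212,246:264].min(2)
    w=np.clip(w-150,0,None);y,x=np.mgrid[202:212,246:264]
    px=((w*x).sum()/w.sum(),(w*y).sum()/w.sum());p=atz("top",px,.212);v=p[:2]-[.5645,.031];print(px,p,np.degrees(np.arctan2(v[1],v[0]))%360)
E
```

```text
tcp_pos: [0.5356, 0.0189, 0.2014] wrist_force: [-0.3, -4.4, 1.4] 
tcp_pos: [0.5355, 0.0165, 0.2014] wrist_force: [-0.2, -3.1, 1.5] 
tcp_pos: [0.5354, 0.0125, 0.2011] wrist_force: [-0.6, -1.9, 0.1] 
tcp_pos: [0.5354, 0.002, 0.2011] wrist_force: [-0.4, -0.4, 0.1] 
tcp_pos: [0.5357, -0.1004, 0.2531] wrist_force: [0.7, -0.2, -0.4] 
(np.float64(256.53941368078176), np.float64(205.14397394136807)) [0.53731959 0.0220362  0.212     ] 198.25197604406546
(np.float64(251.51833910034603), np.float64(205.49411764705883)) [0.53657239 0.03284399 0.212     ] 176.22239309739533
```

On retreat the handle pushed back against the finger as the force decayed, and it settled at 176° again. So it was elastic wind-up springing back, not drag, and the friction-held load stays on the stop. Now I'll shut the clamp, again caged.

```bash
python3 -m pendant '[[-0.3,-0.001,-0.042,0,0],[-0.3,0,-0.042,0,0],[-0.3,0,-0.042,0,0],[-0.3,0,0,0,-0.17],[-0.3,0,0,0,-0.17],[-0.3,0,0,0,-0.17],[-0.3,0,0,0,-0.17],[-0.3,0,0,0,-0.17]]';  python3 -m pendant '[[-0.3,0,0,0,-0.15],[-0.3,0,0,0,0]]'; python3 -c "
from h import *
to((.5373,-.226,.182))"
```

```text
clock: 32.5
tcp_pos: [0.537, -0.222, 0.2532]
orientation: [0.0, -0.416, 0.909, 0.0]
wrist_force: [-0.7, 0.4, 0.1]
finger_gap: 0.03
grip_force: 0.0
clock: 32.75
tcp_pos: [0.537, -0.2222, 0.2532]
orientation: [0.0, -0.48, 0.877, 0.0]
wrist_force: [0.0, 0.2, -0.6]
finger_gap: 0.0297
grip_force: 0.0
shift [ 0.0031 -0.0024  0.0712] y-axis deg 147.35666297997335 q [-0.53  0.32  0.07  1.32  0.   -1.53] F [ 0.   0.2 -0.6]
```

```bash
python3 -m pendant '[[-0.3,0.003,-0.0025,0,0],[-0.3,0,0,0.035,0],[-0.3,0,0,0.034,0],[-0.3,0,0,0,0]]'; python3 -m pendant '[[-0.3,0,0.006,0,0],[-0.3,-0.0007,0.01,0,0.148],[-0.3,-0.0007,0.01,0,0.148],[-0.3,-0.0007,0.01,0,0.148],[-0.3,-0.0007,0.01,0,0.148]]';  python3 -m pendant '[[-0.3,-0.0007,0.01,0,0.148],[-0.3,-0.0007,0.01,0,0.148],[-0.3,-0.0007,0.01,0,0.148],[-0.3,0,0,0,0]]'; python3 -c "
from h import *
to((.4992,-.163,.182));s=env.get_state();print(Rt(s).T@s['wrist_force'])"
```

```text
clock: 33.25
tcp_pos: [0.5355, -0.2263, 0.1816]
orientation: [-0.001, -0.479, 0.878, 0.003]
wrist_force: [-0.1, 0.6, -0.3]
finger_gap: 0.0297
grip_force: 0.0
clock: 33.88
tcp_pos: [0.5071, -0.1954, 0.1867]
orientation: [0.001, -0.2, 0.98, -0.002]
wrist_force: [-0.6, -3.5, 0.6]
finger_gap: 0.0304
grip_force: 1.4
clock: 34.38
tcp_pos: [0.5014, -0.1648, 0.1863]
orientation: [0.001, 0.016, 1.0, -0.001]
wrist_force: [-0.1, 0.5, 0.4]
finger_gap: 0.0298
grip_force: 0.0
shift [0.0022 0.0017 0.0043] y-axis deg 88.1144602541357 q [-0.47  0.25 -0.2   1.12  0.   -0.44] F [-0.1  0.5  0.4]
[ 0.13901127  0.49382588 -0.36738824]
```

```bash
g(){ grep -E "tcp_pos|wrist" | tr '\n' ' '; echo; }
python3 -m pendant '[[-0.3,0,0.004,0,0.06],[-0.3,0,0.003,0,0.06],[-0.3,0,0,0,0]]'|g; python3 -m pendant '[[-0.3,0,0.003,0,0],[-0.3,0,0,0,0]]'|g; python3 -m pendant '[[-0.3,0,0.003,0,0],[-0.3,0,0,0,0]]'|g
```

```text
tcp_pos: [0.5021, -0.1586, 0.1856] wrist_force: [0.3, -2.4, 1.2] 
tcp_pos: [0.5022, -0.1582, 0.1856] wrist_force: [-2.0, -11.0, 2.9] 
tcp_pos: [0.5023, -0.1578, 0.1856] wrist_force: [-4.6, -20.1, 1.9]
```

Fully shut against its end stop. I'll back off, lift away, check and hand in.

```bash
python3 -m pendant '[[-0.3,0,-0.011,0,0],[-0.3,0,0,0,0],[-0.3,0,0,-0.034,0],[-0.3,0,0,-0.034,0],[-0.3,0.045,0,0,0],[-0.3,0.045,0,0,0],[-0.3,0.03,0,0,0],[-0.3,0,0,0,0]]'
python3 - <<'E'
from h import *
b=env.read_camera('top')
def cap(im):
    w=np.clip(im[202:212,246:264].astype(float).min(2)-150,0,None);y,x=np.mgrid[202:212,246:264];return (w*x).sum()/w.sum(),(w*y).sum()/w.sum()
def grip(im):
    w=np.clip(60-im[215:235,330:352].astype(float).max(2),0,None);y,x=np.mgrid[215:235,330:352];return (w*x).sum()/w.sum(),(w*y).sum()/w.sum()
print("cap",cap(b),"grip now",grip(b),"start",grip(cv2.imread('pics/top.png')[:,:,::-1]))
for l in("flask","rammer","tin"):print(l,[np.round(x["centre"]) for x in env.recognise("top",l)[:1]])
print(env.hand_in())
E
```

```text
clock: 36.25
tcp_pos: [0.3802, -0.143, 0.2524]
orientation: [-0.0, 0.077, 0.997, 0.001]
wrist_force: [-0.3, -0.2, -0.6]
finger_gap: 0.03
grip_force: 0.0
cap (np.float64(251.53865336658353), np.float64(205.4568578553616)) grip now (np.float64(339.31182795698925), np.float64(223.6451612903226)) start (np.float64(338.06666666666666), np.float64(223.6))
flask [array([414., 207.])]
rammer [array([205., 189.])]
tin [array([228., 123.])]
the job is handed in; nothing more can be done
None
```

Handed in at about 36 s: clamp opened, crank wound about three turns clockwise until stiff on the dead stop, and clamp shut again. I reopened and re-shut the clamp once to re-press the stop; when released the handle sprang back about 20°, and I estimate only 20–30 N stays on the stop (not measured directly).

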